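# Wedge up a drawer front and hold it

## Robot

A 6-joint arm with a two-finger parallel gripper is mounted at the origin on the work surface. World frame = base frame: x ahead of the robot, y to its left, z up, the work surface at z = 0. Lengths are in m, angles in degrees, forces in N, time in s.
With the tool pointing down it reaches from about 0.25 to 0.725 m from the base axis. Payload 9.7 kg.
Tool frame: the origin (TCP) lies midway between the tips of the shut fingers; the grasp point (between the pads) lies 19 mm behind it; z points along the fingers, y is the line along which they close (so a half turn about z gives the same grasp; the last joint's range is limited). The gripper opens to 85 mm and grips with 20 to 120 N. Pads are 22 mm wide; open, the fingers measure 114 mm over their backs; the gripper's body (76 mm by 85 mm) begins 54 mm behind the grasp point. The pads swing forward as they close: fully open they stand 13 mm farther back than shut.
Start: joints at [68.067, 4.979, 10.078, 95.1, 0, 90], TCP at [0.205, 0.51, 0.231] pointing down, gripper open.
Joint ranges: [-179.16, 179.16], [-48.56, 103.87], [-65.8, 70.77], [-126.05, 130.52], [-82.76, 87.17], [-180, 180]. Speed limits (degrees/s): [127.2, 127.2, 147.25, 180, 180, 180].

## Interface

Orientations are given as [roll, pitch, yaw] about the fixed x, y, z axes, in that order (R = Rz(yaw) Ry(pitch) Rx(roll)).
In Python, from workcell import bot gives the robot as it stands.
- The arm moves only by the shell command python3 -m crank 'ROWS' [FORCE]. ROWS is JSON, a list of rows, each an object with "gripper": the finger opening in mm, from 0 to 85.4; "travel": the shift along the tool's x, y, z in mm, a list of three; "twist": the turn, a rotation vector about the tool's x, y, z in rad, a list of three. In form: [{"gripper": gripper, "travel": [tx, ty, tz], "twist": [rx, ry, rz]}, ...]. A call has 1 to 12 rows; each row shifts and turns the commanded pose from where the row before left it, along the tool's axes as they then stand; what a row does not reach is not made up. A row lasts 1/8 s, in which the tool goes at most 62.5 mm and 10.7 degrees, less where a joint would pass 70% of its speed; a pose out of reach is approached as far as the arm can. A call is refused whole if a number of a shift passes 62.5 or a number of a turn 0.188, either way. A call with a gripper value outside its range is refused whole. The fingers move at their own pace and stop on an object; FORCE is the grip in N (left out, the last holds). Time passes only in rows, so rows that do not move let the fingers close. It gives the time, the measured TCP pose, the force, the opening and the grip force at its end, in the units of the state.
- bot.get_obs(): the state, without advancing time (a new reading comes with each control period).
- bot.camera(name): name is "scene" or "top" or "wrist"; returns the picture (480x640x3 uint8, red, green, blue); there is no depth.
- bot.calibration(name): a dict with "vfov" (degrees; the focal length in pixels is half the picture's height over the tangent of half this angle, whatever the lens; pixels are square), "cx", "cy" (the principal point, pixels), "camera_from_world" (4x4, takes a point from world to camera coordinates). Camera axes: x right, y down, z forward; pixel columns grow to the right and rows downward; lengths in m; the calibration is good to about 2 mm. A picture is of the moment at which its call begins: read the wrist's pose just before it. calibration takes no time and is no camera call; for the wrist camera it gives the pose at the moment of the call.
- bot.job_done(): hands the job in; it is judged then, once.
The state is a dict: "time": time; "q": joint angles; "qd": joint speeds; "joint_efforts": joint torques, N m; "ee_pos": TCP position; "tcp_rot": TCP orientation; "wrist_force": force on the tool from outside, world axes, zero at the start; "torque": the same for the moment, N m; "opening": finger opening in m; "grasp_force": force on a finger pad.
Only numpy, scipy, OpenCV 4.12 (cv2) and the standard library are available. Lean on these libraries where they do the work, as an engineer would, in place of code of your own. Each camera call takes 0.05 s, during which the arm holds its last target. There are 200 camera calls.

## Task

The front of the small drawer unit hangs loose on its screws and has dropped onto the bench: take the long slim wedge, lay it flat on the bench and slide its thin end in under the middle of the front until the front just lifts, with a gap of about 3 mm under it. Do not drive it on so that the front jams up against the top, do not touch the front or its knob yourself, and leave everything else where it is. Finish while still holding the wedge there with the front resting on it, ready for the screws to be tightened: do not let go.

Things in the scene. Friction and masses are not known exactly. Their poses are not given: they have to be found in the camera images.
- opening (a point): Point on the bench under the face of the drawer front, half-way along it: the thin end goes in here. The unit is a heavy wooden box, 240 deep, 300 wide, 116 mm high, that does not move; it has no floor: below the front is only the bench. Axes: x level, square to the front and into the unit (the way to push), y level along the front, z up.
- front (a joint): Lift of the drawer front off the bench, m: 0 resting on it, 0.008 jammed under the unit's top; it slides only up and down and sinks back when not held up. A wooden board 262 wide, 90 high, 20 mm thick, about 0.36 kg, flush with the unit's face. Its lower edge has a bevel, 3 mm high at the face and gone 9 mm behind it, so a wedge enters and lifts it by the edge 9 mm behind the face.
- front_knob (a point): The turned wooden knob, 32 mm across, in the middle of the drawer front, reaching 30 mm out from its face, centre 52 mm above the front's lower edge: middle of the knob. Not to be touched.
- wedge_grip (a point): Long slim wedge of oak, 160 long, 36 mm wide, about 55 g, flat below, top sloping evenly from 24.5 mm thick at the heel to 1.5 mm at the thin end (1 in 7). This point is on its middle line, 30 mm from the heel and 10 mm above its underside, half-way up there: grip it here, across its width. Axes: x along the wedge to the thin end, y across, z up.
- wedge_tip (a point): Middle of the thin end of the long slim wedge, at its underside; 130 mm ahead of wedge_grip; same axes.
- stub_mid (a point): Short, steep wedge of the same oak (80 long, 40 wide, 36 mm high at the heel): not the one to use; point near its middle, 10 mm up. A bystander.
- sander_mid (a point): Sanding block, 70 x 125 x 50 mm, soft pale green below and cork above; its centre. A bystander.
- glue_mid (a point): White glue bottle with a black cap, 60 mm across and 170 mm high; its centre, 85 mm up. A bystander.
- driver_mid (a point): Screwdriver with a wooden handle, 200 mm long, lying; point on its axis. A bystander.
- tape_mid (a point): Black tape measure, 62 x 34 x 62 mm, standing; its centre. A bystander.
- pencil_mid (a point): Flat carpenter's pencil, 175 x 14 x 9 mm, lying on top of the unit; its centre. A bystander.
Mind the look-alikes: they are no part of the job. Leave any purple or turquoise look-alike of the part that bears wedge_grip alone.

How it is judged:
By the outcome, as a careful person would: the job done as asked, in the order asked, and still so for the second after the job is handed in, while the arm keeps its last pose, push and grip.
It also fails if it takes over 48 s, if anything falls off the work surface, if the arm or the gripper's body presses on something with over 40 N, if the wrist force passes 120 N, or if a joint passes its speed limit or range.

## Working session

There is one attempt and no reset: what is moved stays moved. The work goes in short steps, Python scripts to look and compute and a shell command to move; the robot and the scene stay as the last step left them, time stands still between calls to the robot, and variables do not carry over. Pictures are saved under pics/ and viewed, at most 10 in all, crops included, and the job is handed in when it is done.

```bash
mkdir -p pics; ls
python3 - <<'E'
from workcell import bot
import cv2,numpy as np
for n in("scene","top"):
    im=bot.camera(n); cv2.imwrite(f"pics/{n}0.png",im[:,:,::-1]); c=bot.calibration(n); print(n,c['vfov'],c['cx'],c['cy'],np.round(c['camera_from_world'],4).tolist(), {k for k in c})
print(bot.get_obs())
E
```

```text
pics
scene 48.70099591521044 309.74324775201353 241.32051544074588 [[-0.5844, 0.8114, -0.014, 0.3648], [0.6779, 0.4786, -0.5581, -0.2252], [-0.4461, -0.3356, -0.8297, 1.5567], [0.0, 0.0, 0.0, 1.0]] {'cy', 'cx', 'camera_from_world', 'vfov'}
top 50.44839673280089 325.6534000591272 231.19347784822386 [[-0.0436, -0.999, -0.0025, -0.1043], [-0.9789, 0.0432, -0.1999, 0.4806], [0.1998, -0.0062, -0.9798, 1.1995], [0.0, 0.0, 0.0, 1.0]] {'cy', 'cx', 'camera_from_world', 'vfov'}
{'time': 0.1, 'q': array([ 6.80678652e+01,  5.00971593e+00,  1.00400978e+01,  9.50994083e+01,
       -1.28928179e-03,  9.00001784e+01]), 'qd': array([ 0.03230577, -0.08828301,  0.09696656,  0.09751029, -0.0016054 ,
       -0.02114013]), 'joint_efforts': array([-9.36267206e-04, -5.21560156e+01,  4.65652764e+01,  1.59833551e-02,
       -6.28892872e-05, -7.09947940e-06]), 'ee_pos': array([0.2053623 , 0.51001084, 0.23064689]), 'tcp_rot': array([-1.79930974e+02,  1.28949577e-03,  1.58067688e+02]), 'wrist_force': array([-0.36265727,  0.07958023,  0.1924395 ]), 'torque': array([-0.02905923, -0.02373944,  0.02842339]), 'grasp_force': 0.0, 'opening': 0.0850882758736813}
```

View pics/scene0.png

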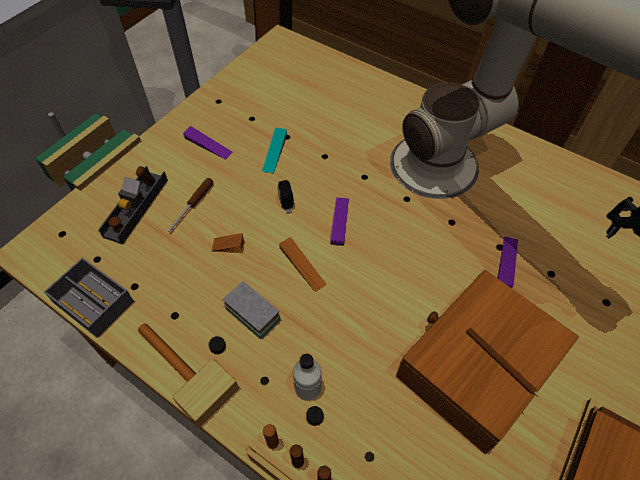

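View pics/top0.png

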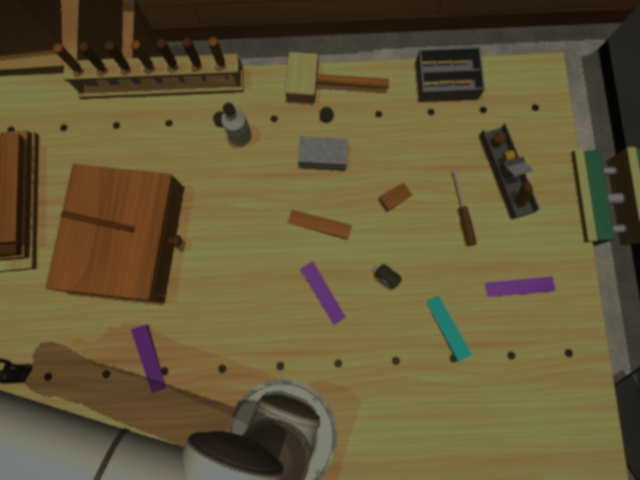

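```bash
cat > h.py <<'E'
from workcell import bot
import cv2,numpy as np
def cal(n):
    c=bot.calibration(n); f=240/np.tan(np.radians(c['vfov']/2)); T=np.array(c['camera_from_world'])
    return f,c['cx'],c['cy'],T
def ray(n,uv,C=None):
    f,cx,cy,T=C or cal(n); d=T[:3,:3].T@np.array([(uv[0]-cx)/f,(uv[1]-cy)/f,1]); return -T[:3,:3].T@T[:3,3],d
def onz(n,uv,z=0,C=None):
    o,d=ray(n,uv,C); return o+d*(z-o[2])/d[2]
def proj(n,p,C=None):
    f,cx,cy,T=C or cal(n); q=T[:3,:3]@p+T[:3,3]; return np.array([f*q[0]/q[2]+cx,f*q[1]/q[2]+cy])
def tri(a,b):
    (o1,d1),(o2,d2)=ray(*a),ray(*b); A=np.c_[d1,-d2]; s=np.linalg.lstsq(A,o2-o1,rcond=None)[0]
    p,q=o1+s[0]*d1,o2+s[1]*d2; return (p+q)/2,np.linalg.norm(p-q)
E
python3 - <<'E'
from h import *
a=cv2.imread("pics/scene0.png");b=cv2.imread("pics/top0.png")
def crop(i,x,y,w,h,s): return cv2.resize(i[y:y+h,x:x+w],None,fx=s,fy=s,interpolation=cv2.INTER_CUBIC)
A=crop(a,205,225,130,75,3);B=crop(b,280,175,130,75,3)
C=crop(a,385,265,130,100,3);D=crop(b,110,150,130,100,3) 
E_=np.vstack([np.hstack([A,B]),np.hstack([C,crop(b,90,160,130,100,3)])]);cv2.imwrite("pics/crop1.png",E_);print(E_.shape)
for n,i,(x,y,w,h) in(("scene",a,(265,230,75,65)),("top",b,(280,205,80,40))):
    hsv=cv2.cvtColor(i,cv2.COLOR_BGR2HSV)[y:y+h,x:x+w]
    m=cv2.inRange(hsv,(3,120,50),(15,255,255)); cs,_=cv2.findContours(m,0,2)
    c=max(cs,key=cv2.contourArea); p=cv2.approxPolyDP(c,2.5,True)[:,0]+[x,y]
    print(n,cv2.contourArea(c)); 
    for q in p: print(q,np.round(onz(n,q,0),4))
E
```

```text
(525, 780, 3)
scene 753.0
[281 242] [ 0.4766 -0.2007  0.    ]
[281 249] [ 0.4942 -0.1871  0.    ]
[315 291] [ 0.5447 -0.0411  0.    ]
[325 284] [ 0.5138 -0.0321  0.    ]
[290 237] [ 0.4499 -0.1908  0.    ]
top 678.5
[290 222] [ 0.5134 -0.0356  0.    ]
[343 237] [ 0.4684 -0.169   0.    ]
[349 229] [ 0.4885 -0.1853  0.    ]
[348 225] [ 0.499  -0.1833  0.    ]
[293 211] [ 0.542  -0.0442  0.    ]
```

View pics/crop1.png

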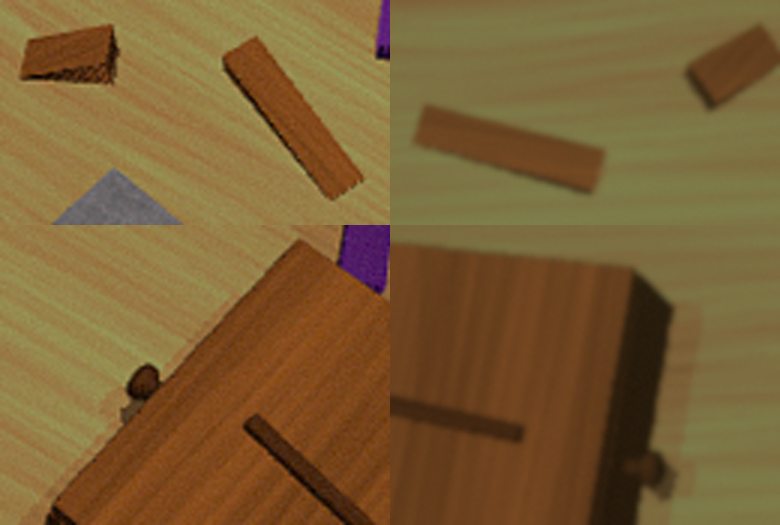

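Oak wedge candidates: the long slim one at scene (303,264) / top (320,224), and the short steep stub at scene (228,243) / top (395,196). The purple and turquoise ones are look-alikes. The long one, about 160 mm, fits. Its dark, thick heel is at scene (285,242), and its thin end at (320,288) already points toward the unit. I'll move above it along an arc and look from close by.

```bash
R='{"gripper":85,"travel":[-57,-4.5,0],"twist":[0,0,0.110]}'; python3 -m crank '[{"gripper":85,"travel":[-57,-4.5,0],"twist":[0,0,0.11]},{"gripper":85,"travel":[-57,-4.5,0],"twist":[0,0,0.11]},{"gripper":85,"travel":[-57,-4.5,0],"twist":[0,0,0.11]},{"gripper":85,"travel":[-57,-4.5,0],"twist":[0,0,0.11]},{"gripper":85,"travel":[-57,-4.5,0],"twist":[0,0,0.11]},{"gripper":85,"travel":[-57,-4.5,0],"twist":[0,0,0.11]},{"gripper":85,"travel":[-57,-4.5,0],"twist":[0,0,0.11]}]'
python3 - <<'E'
from h import *
im=bot.camera("wrist"); cv2.imwrite("pics/wmid.png",im[:,:,::-1])
np.save("wmid.npy",bot.calibration("wrist")["camera_from_world"]);c=bot.calibration("wrist");print(c['vfov'],c['cx'],c['cy'],c['camera_from_world'])
E
python3 -m crank '[{"gripper":85,"travel":[-57,-4.5,0],"twist":[0,0,0.11]},{"gripper":85,"travel":[-57,-4.5,0],"twist":[0,0,0.11]},{"gripper":85,"travel":[-57,-4.5,0],"twist":[0,0,0.11]},{"gripper":85,"travel":[-57,-4.5,0],"twist":[0,0,0.11]},{"gripper":85,"travel":[-57,-4.5,0],"twist":[0,0,0.11]},{"gripper":85,"travel":[-57,-4.5,0],"twist":[0,0,0.11]},{"gripper":85,"travel":[-57,-4.5,0],"twist":[0,0,0.11]},{"gripper":85,"travel":[0,0,0],"twist":[0,0,0]},{"gripper":85,"travel":[0,0,0],"twist":[0,0,0]}]'
python3 - <<'E'
from h import *
im=bot.camera("wrist"); b=im[:,:,::-1]; cv2.imwrite("pics/w1.png",b); T=np.array(bot.calibration("wrist")["camera_from_world"]);np.save("w1.npy",T); 
C=cal("wrist");print(C[:3],np.round(T,3).tolist())
cv2.imwrite("pics/w12.png",np.hstack([cv2.resize(cv2.imread("pics/wmid.png"),(400,300)),cv2.resize(b,(400,300))]))
E
```

```text
time: 0.98
ee_pos: [0.4808, 0.2306, 0.2307]
tcp_rot: [-180.0, 0.0, 113.7]
wrist_force: [0.4, 1.1, 0.3]
opening: 0.085
grasp_force: 0.0
69.72288224891551 322.9963236532555 239.23954563799256 [[ 9.19036564e-01  3.94172151e-01 -3.31370147e-04 -5.33416776e-01]
 [ 3.80372173e-01 -8.86639943e-01  2.63033498e-01 -1.76894323e-02]
 [ 1.03386674e-01 -2.41863446e-01 -9.64786644e-01  3.83145782e-01]
 [ 0.00000000e+00  0.00000000e+00  0.00000000e+00  1.00000000e+00]]
time: 2.15
ee_pos: [0.4835, -0.1582, 0.2311]
tcp_rot: [-180.0, -0.0, 69.8]
wrist_force: [0.6, 0.3, -0.6]
opening: 0.0851
grasp_force: 0.0
(np.float64(344.52580880689993), 322.9963236532555, 239.23954563799256) [[0.939, -0.344, 0.0, -0.509], [-0.332, -0.907, 0.26, -0.015], [-0.089, -0.244, -0.966, 0.384], [0.0, 0.0, 0.0, 1.0]]
```

View pics/w12.png

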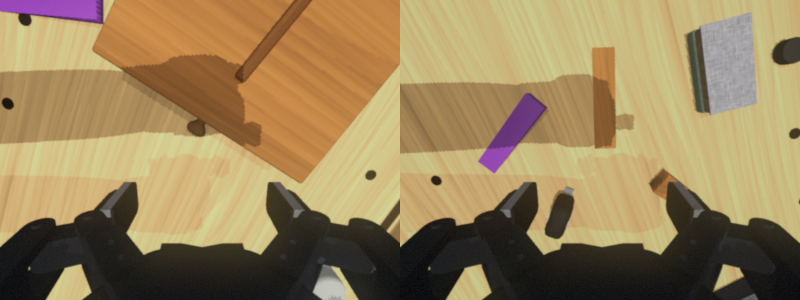

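Run:
```python
from h import *
W=lambda f:(344.5258,322.996,239.24,np.load(f))
i=cv2.imread("pics/w1.png"); hsv=cv2.cvtColor(i,cv2.COLOR_BGR2HSV)
x,y,w,h=290,60,75,190
s=hsv[y:y+h,x:x+w]; print([hsv[r,c].tolist() for r,c in((90,325),(90,280),(180,325),(180,280),(220,325))])
m=cv2.inRange(s,(8,140,40),(16,255,255)); cs,_=cv2.findContours(m,0,2); c=max(cs,key=cv2.contourArea)
p=cv2.approxPolyDP(c,3,True)[:,0]+[x,y]; C=W("w1.npy"); print(p.tolist(), cv2.minAreaRect(c+np.array([x,y])))
for q in p: print(q,np.round(onz(0,q,0.0015,C),4),np.round(onz(0,q,.0245,C),4))
# unit front top edge
C=W("wmid.npy"); g=cv2.cvtColor(cv2.imread("pics/wmid.png"),cv2.COLOR_BGR2HSV)
print("wmid",[np.round(onz(0,q,.116,C),4).tolist() for q in((149,77),(480,291))])
print("scene",[np.round(onz("scene",q,.116),4).tolist() for q in((485,271),(399,362))])
print("top",[np.round(onz("top",q,.116),4).tolist() for q in((171.7,174.3),(150,298))],"bench",[np.round(onz("top",q,0),4).tolist() for q in((184,188.3),(163,303))])
a=cv2.imread("pics/wmid.png")[40:310,120:520];cv2.imwrite("pics/c2.png",np.hstack([cv2.resize(a,None,fx=1,fy=1),cv2.resize(i[50:260,270:400],(167,270))]))
```

```text
[[15, 160, 187], [25, 90, 203], [15, 172, 135], [18, 118, 171], [15, 165, 139]]
[[341, 76], [308, 78], [313, 236], [344, 234]] ((326.2151184082031, 156.1164093017578), (160.1392364501953, 34.49408721923828), 88.93909454345703)
[341  76] [ 0.5471 -0.0377  0.0015] [ 0.5447 -0.0412  0.0245]
[308  78] [ 0.5157 -0.0281  0.0015] [ 0.5151 -0.0322  0.0245]
[313 236] [ 0.4633 -0.182   0.0015] [ 0.466  -0.1767  0.0245]
[344 234] [ 0.4966 -0.1918  0.0015] [ 0.4973 -0.1858  0.0245]
wmid [[0.3293, 0.2817, 0.116], [0.6189, 0.2327, 0.116]]
scene [[0.3274, 0.2846, 0.116], [0.6311, 0.2351, 0.116]]
top [[0.6153, 0.2336, 0.116], [0.3255, 0.2777, 0.116]] bench [[0.615, 0.2364, 0.0], [0.3218, 0.2848, 0.0]]
```

View pics/c2.png

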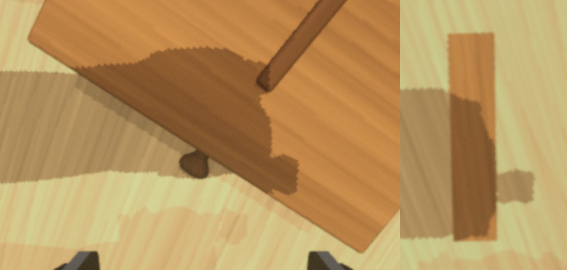

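```bash
python3 -m crank '[{"gripper":60,"travel":[4.4,5.5,50],"twist":[0,0,-0.03]},{"gripper":60,"travel":[0,0,50],"twist":[0,0,0]},{"gripper":60,"travel":[0,0,50],"twist":[0,0,0]},{"gripper":60,"travel":[0,0,40],"twist":[0,0,0]},{"gripper":60,"travel":[0,0,20],"twist":[0,0,0]},{"gripper":60,"travel":[0,0,12],"twist":[0,0,0]},{"gripper":60,"travel":[0,0,5],"twist":[0,0,0]},{"gripper":60,"travel":[0,0,0],"twist":[0,0,0]}]' 60
python3 -m crank '[{"gripper":20,"travel":[0,0,0],"twist":[0,0,0]},{"gripper":20,"travel":[0,0,0],"twist":[0,0,0]},{"gripper":20,"travel":[0,0,0],"twist":[0,0,0]},{"gripper":20,"travel":[0,0,0],"twist":[0,0,0]},{"gripper":20,"travel":[0,0,0],"twist":[0,0,0]},{"gripper":20,"travel":[0,0,0],"twist":[0,0,0]}]' 60
python3 - <<'E'
from h import *
im=bot.camera("wrist"); cv2.imwrite("pics/w3.png",im[:,:,::-1]); np.save("w3.npy",bot.calibration("wrist")["camera_from_world"])
E
```

```text
time: 3.2
ee_pos: [0.4906, -0.1559, 0.0048]
tcp_rot: [180.0, -0.0, 71.6]
wrist_force: [0.3, 0.6, 0.3]
opening: 0.06
grasp_force: 0.0
time: 3.95
ee_pos: [0.4909, -0.1563, 0.0054]
tcp_rot: [179.9, -0.0, 71.5]
wrist_force: [0.2, -0.1, 6.2]
opening: 0.0344
grasp_force: 61.0
```

View pics/w3.png

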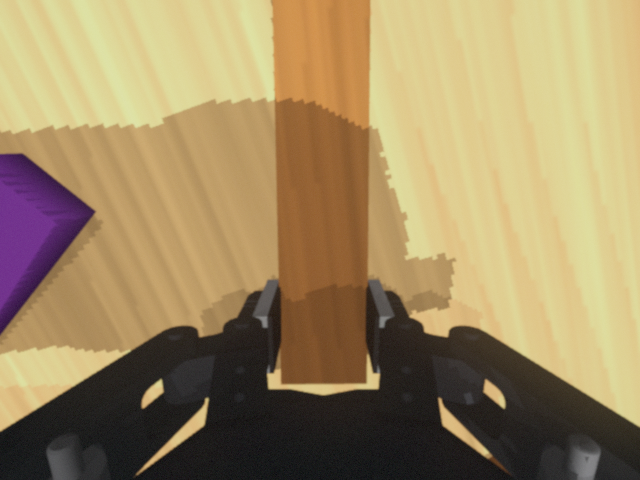

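The wedge is held straight between the pads at about (320,310), its heel clear behind them. Next I lift it, turn it square to the front and stop short of the unit for a look.

```bash
python3 -m crank '[{"gripper":20,"travel":[0,0,-15],"twist":[0,0,0]},{"gripper":20,"travel":[0,0,-20],"twist":[0,0,-0.08]},{"gripper":20,"travel":[0,0,0],"twist":[0,0,-0.077]},{"gripper":20,"travel":[30,-10,0],"twist":[0,0,0]},{"gripper":20,"travel":[44,-16,0],"twist":[0,0,0]},{"gripper":20,"travel":[44,-16,0],"twist":[0,0,0]},{"gripper":20,"travel":[44,-16,0],"twist":[0,0,0]},{"gripper":20,"travel":[44,-16,0],"twist":[0,0,0]},{"gripper":20,"travel":[30,-11,0],"twist":[0,0,0]},{"gripper":20,"travel":[0,0,0],"twist":[0,0,0]},{"gripper":20,"travel":[0,0,0],"twist":[0,0,0]}]'
python3 - <<'E'
from h import *
T=np.array(bot.calibration("wrist")["camera_from_world"]);im=bot.camera("wrist"); cv2.imwrite("pics/w4.png",im[:,:,::-1]); np.save("w4.npy",T)
Wm=(344.5258,322.996,239.24,np.load("wmid.npy"))
def t(A,B):
    (o1,d1),(o2,d2)=A,B;s=np.linalg.lstsq(np.c_[d1,-d2],o2-o1,rcond=None)[0];return np.round((o1+s[0]*d1+o2+s[1]*d2)/2,4)
print("knob",onz(0,(313,202),.052,Wm),t(ray(0,(313,202),Wm),ray("scene",(432.5,317))),onz("scene",(432.5,317),.052))
s=bot.camera("scene");tt=bot.camera("top");cv2.imwrite("pics/s4.png",s[:,:,::-1]);cv2.imwrite("pics/t4.png",tt[:,:,::-1])
E
```

```text
time: 5.38
ee_pos: [0.4453, 0.0905, 0.0398]
tcp_rot: [180.0, 0.0, 80.6]
wrist_force: [-0.5, -0.2, -1.2]
opening: 0.0345
grasp_force: 60.3
knob [0.46889453 0.23617261 0.052     ] [0.4687 0.2371 0.0571] [0.46604    0.23674506 0.052     ]
```

View pics/w4.png

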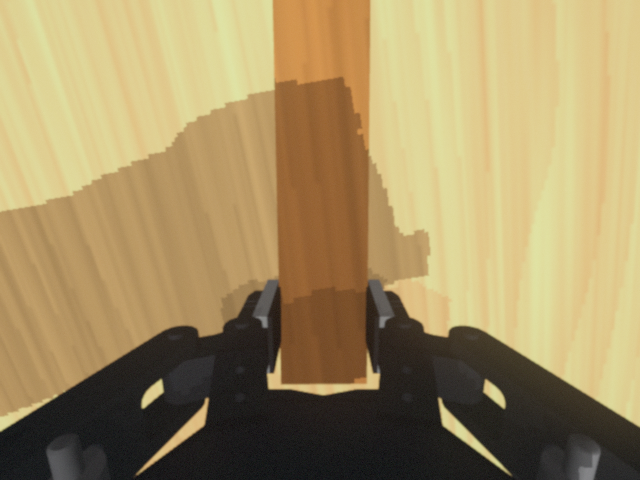

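```bash
python3 -m crank '[{"gripper":20,"travel":[0,0,20],"twist":[0,0,0]},{"gripper":20,"travel":[0,0,11],"twist":[0,0,0]},{"gripper":20,"travel":[0,0,2],"twist":[0,0,0]},{"gripper":20,"travel":[0,0,0],"twist":[0,0,0]}]'
python3 -m crank '[{"gripper":20,"travel":[0,0,1],"twist":[0,0,0]},{"gripper":20,"travel":[0,0,0],"twist":[0,0,0]}]'
python3 -m crank '[{"gripper":20,"travel":[0,0,0.5],"twist":[0,0,0]},{"gripper":20,"travel":[0,0,0],"twist":[0,0,0]}]'
python3 - <<'E'
from h import *
s=bot.camera("scene")[:,:,::-1];cv2.imwrite("pics/s5.png",s)
t=bot.camera("top")[:,:,::-1];cv2.imwrite("pics/t5.png",t)
cr=lambda i,x,y:cv2.resize(i[y:y+150,x:x+100],(400,600),interpolation=cv2.INTER_CUBIC)
cv2.imwrite("pics/c5.png",np.hstack([cr(s,350,230),cr(t,150,180)]))
E
```

```text
time: 6.02
ee_pos: [0.4453, 0.0905, 0.0066]
tcp_rot: [180.0, -0.0, 80.5]
wrist_force: [0.0, -0.3, -0.5]
opening: 0.0346
grasp_force: 60.3
time: 6.28
ee_pos: [0.4453, 0.0907, 0.0056]
tcp_rot: [180.0, -0.0, 80.6]
wrist_force: [-0.4, 1.0, -0.3]
opening: 0.0345
grasp_force: 60.3
time: 6.52
ee_pos: [0.4453, 0.0907, 0.0054]
tcp_rot: [180.0, -0.0, 80.6]
wrist_force: [-2.2, -1.0, 5.1]
opening: 0.0346
grasp_force: 60.9
```

View pics/c5.png

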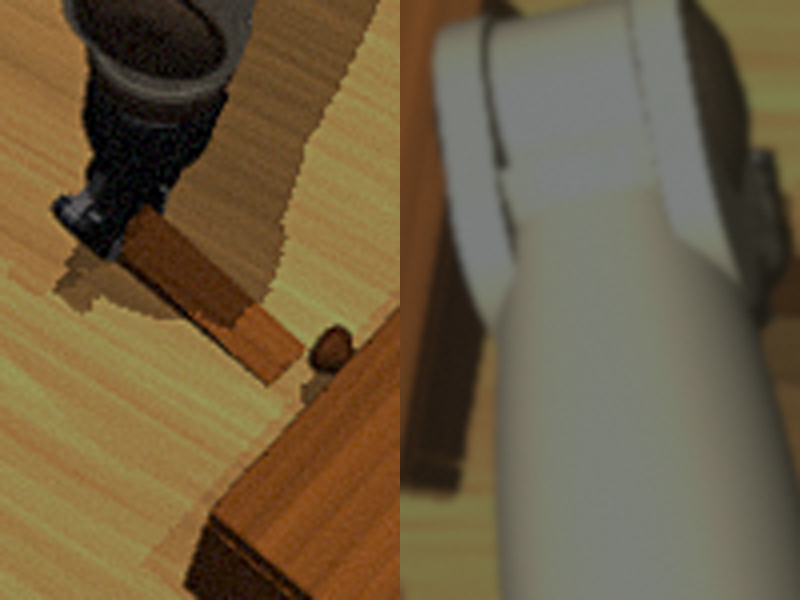

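The scene crop shows the wedge flat on the bench, its tip mid at crop (286,366), short of the front and under the knob line. The knob is clear of it.

Run:
```python
from h import *
p=onz("scene",(421.6,321.6),.0015);n=np.array([.1625,.9867,0]);l=np.array([.9867,-.1625,0])
o=np.array([.4453,.0907,0]); k=np.array([.4675,.2365,0])
for a in(p,o,k,np.array([.473,.259,0])):print(a,a@n,a@l)
# scene front top edge & knob in same camera
g=np.array(onz("scene",(485,271),.116));h=np.array(onz("scene",(399,362),.116));print(g@n,h@n,(g@l+h@l)/2)
```

```text
[0.46511634 0.21687877 0.0015    ] 0.28957568572631 0.42368749285709106
[0.4453 0.0907 0.    ] 0.16185494 0.42463875999999995
[0.4675 0.2365 0.    ] 0.30932329999999997 0.4228510000000001
[0.473 0.259 0.   ] 0.33241780000000004 0.4246216
0.3340532593882735 0.33448636016127864 0.4306373871098826
```

```bash
python3 -m crank '[{"gripper":20,"travel":[0,0,-0.3],"twist":[0,0,0]},{"gripper":20,"travel":[8,-0.5,0],"twist":[0,0,0]},{"gripper":20,"travel":[10,0,0],"twist":[0,0,0]},{"gripper":20,"travel":[10,0,0],"twist":[0,0,0]},{"gripper":20,"travel":[6,0,0],"twist":[0,0,0]},{"gripper":20,"travel":[0,0,0],"twist":[0,0,0]},{"gripper":20,"travel":[0,0,0],"twist":[0,0,0]}]'
for i in 1 2; do python3 -c "
from h import *;print(np.round(bot.get_obs()['wrist_force'],2))"; python3 -m crank '[{"gripper":20,"travel":[2,0,0],"twist":[0,0,0]},{"gripper":20,"travel":[0,0,0],"twist":[0,0,0]}]' | grep -E "ee_pos|force"; done
```

```text
time: 7.5
ee_pos: [0.4507, 0.1254, 0.0054]
tcp_rot: [180.0, -0.1, 80.6]
wrist_force: [-0.1, 3.1, 6.2]
opening: 0.0342
grasp_force: 60.9
[-0.09  3.14  6.24]
ee_pos: [0.4508, 0.1263, 0.0054]
wrist_force: [-0.7, -1.8, 6.4]
grasp_force: 61.2
[-0.66 -1.77  6.42]
ee_pos: [0.4511, 0.1281, 0.0054]
wrist_force: [-0.6, -2.4, 6.1]
grasp_force: 61.2
```

```bash
cat > lift.py <<'E'
from h import *
import sys,os
k=np.array([.4675,.2365,.052]); J=(proj("scene",k+[0,0,.003])-proj("scene",k))/3  # px per mm
f=np.mean([bot.camera("scene").astype(np.float32).mean(2) for _ in range(4)],0)
if not os.path.exists("ref.npy"): np.save("ref.npy",f)
r=np.load("ref.npy"); u,v=432,318
out=[]
tp=r[v-7:v+7,u-7:u+7]
def ecc(x,y,w,h):
    W=np.eye(2,3,dtype=np.float32)
    try:
        cc,W=cv2.findTransformECC(r[y:y+h,x:x+w],f[y:y+h,x:x+w],W,cv2.MOTION_TRANSLATION,(3,100,1e-5),None,1); return W[:,2],cc
    except cv2.error as e: return None,0
d,cc=ecc(424,308,16,16); print("knob shift",d,round(cc,3),"J",J, "lift mm",None if d is None else d@J/(J@J))
o=bot.get_obs(); p=o['ee_pos']; print("t",o['time'],"tip n",p[0]*.1625+p[1]*.9867+.13,"z",p[2],"F",np.round(o['wrist_force'],1))
E
python3 lift.py
for i in 1 2 3; do python3 -m crank '[{"gripper":20,"travel":[2,0,0],"twist":[0,0,0]},{"gripper":20,"travel":[0,0,0],"twist":[0,0,0]}]' | grep -E "wrist"; python3 lift.py; done
```

```text
knob shift [ 7.2220008e-09 -6.9291493e-09] 1.0 J [ 0.07692899 -0.19036006] lift mm 4.446954237879556e-08
t 8.2 tip n 0.3296798280774094 z 0.005404211028873285 F [-1.2 -3.6  8.1]
wrist_force: [0.2, -3.6, 5.6]
knob shift [0.03757332 0.05525811] 0.967 J [ 0.07692899 -0.19036006] lift mm -0.1809620662086976
t 8.65 tip n 0.3316367774003568 z 0.0054103876004145575 F [-0.2 -3.1  6.4]
wrist_force: [-0.7, -2.7, 7.7]
knob shift [-0.0590305  -0.07292484] 0.94 J [ 0.07692899 -0.19036006] lift mm 0.22158260469433438
t 9.1 tip n 0.3336695344794093 z 0.00541973493922953 F [-0.4 -2.9  7.6]
wrist_force: [-0.1, -2.8, 7.3]
knob shift [-0.14160939 -0.08706012] 0.922 J [ 0.07692899 -0.19036006] lift mm 0.13471473985154095
t 9.55 tip n 0.3356466291591388 z 0.005420625755616609 F [-0.1 -2.4  6.6]
```

```bash
for i in 1 2 3 ; do python3 -m crank '[{"gripper":20,"travel":[2,0,0],"twist":[0,0,0]},{"gripper":20,"travel":[0,0,0],"twist":[0,0,0]}]' | grep -E "wrist"; python3 lift.py; done
```

```text
wrist_force: [-1.3, -6.2, 8.0]
knob shift [-0.19890778 -0.13149837] 0.9 J [ 0.07692899 -0.19036006] lift mm 0.23082093934851322
t 10.0 tip n 0.3372201698462456 z 0.005382539866275585 F [-0.2 -5.3  8.2]
wrist_force: [-2.1, -10.5, 9.4]
knob shift [-0.26108354 -0.13361259] 0.888 J [ 0.07692899 -0.19036006] lift mm 0.12690317082152727
t 10.45 tip n 0.33836708198043264 z 0.005415356317310018 F [-0.9 -9.7 11.2]
wrist_force: [-1.2, -11.0, 10.3]
knob shift [-0.2287872  -0.31493354] 0.848 J [ 0.07692899 -0.19036006] lift mm 1.004634715772043
t 10.9 tip n 0.3402946968894512 z 0.005400208115410962 F [ -2.3 -11.6  10.6]
```

```bash
for i in 1 2 3 4; do python3 -m crank '[{"gripper":20,"travel":[1.7,0,0],"twist":[0,0,0]},{"gripper":20,"travel":[0,0,0],"twist":[0,0,0]}]' | grep -E "wrist"; python3 lift.py; done
```

```text
wrist_force: [-1.3, -10.7, 9.0]
knob shift [-0.2278132  -0.35348487] 0.835 J [ 0.07692899 -0.19036006] lift mm 1.1804989926037892
t 11.35 tip n 0.34211500251315646 z 0.005401651800401468 F [ -1.5 -10.8   9.9]
wrist_force: [-2.2, -10.3, 9.7]
knob shift [-0.20208442 -0.51986647] 0.872 J [ 0.07692899 -0.19036006] lift mm 1.978783478963838
t 11.8 tip n 0.3439105215370799 z 0.0054107487266387075 F [-0.6 -9.9 10.5]
wrist_force: [-1.8, -10.7, 9.3]
knob shift [-0.17107041 -0.57148725] 0.871 J [ 0.07692899 -0.19036006] lift mm 2.2684858958950107
t 12.25 tip n 0.34559087641912767 z 0.0054046837945339495 F [-2.3 -9.5  9.5]
wrist_force: [-2.1, -10.1, 9.9]
knob shift [-0.2485809  -0.56462425] 0.862 J [ 0.07692899 -0.19036006] lift mm 2.096045115897283
t 12.7 tip n 0.3472710315093306 z 0.005390726717158109 F [-2.8 -9.2  9.4]
```

```bash
for i in 1 2 ; do python3 -m crank '[{"gripper":20,"travel":[2.2,0,0],"twist":[0,0,0]},{"gripper":20,"travel":[0,0,0],"twist":[0,0,0]},{"gripper":20,"travel":[0,0,0],"twist":[0,0,0]}]' | grep -E "wrist|grasp"; python3 lift.py; done
python3 - <<'E'
from h import *
w=bot.camera("wrist")[:,:,::-1]; s=bot.camera("scene")[:,:,::-1]; cv2.imwrite("pics/w6.png",w)
r=cv2.imread("pics/w3.png")
cv2.imwrite("pics/c6.png",np.hstack([cv2.resize(s[250:400,370:500],(390,450),interpolation=cv2.INTER_CUBIC),cv2.resize(w[:480,120:520],(390,450))]))
E
```

```text
wrist_force: [-2.1, -9.8, 8.8]
grasp_force: 61.5
knob shift [-0.01743419 -0.64534724] 0.866 J [ 0.07692899 -0.19036006] lift mm 2.882388377460278
t 13.275 tip n 0.3495280327953973 z 0.005410433779269981 F [-1.6 -9.5  9.9]
wrist_force: [-1.2, -9.6, 9.3]
grasp_force: 61.5
knob shift [ 0.09813455 -0.70209384] 0.863 J [ 0.07692899 -0.19036006] lift mm 3.349542057623704
t 13.85 tip n 0.3517245491906468 z 0.0054240626811808 F [ -2.1 -10.2   9.3]
```

View pics/c6.png

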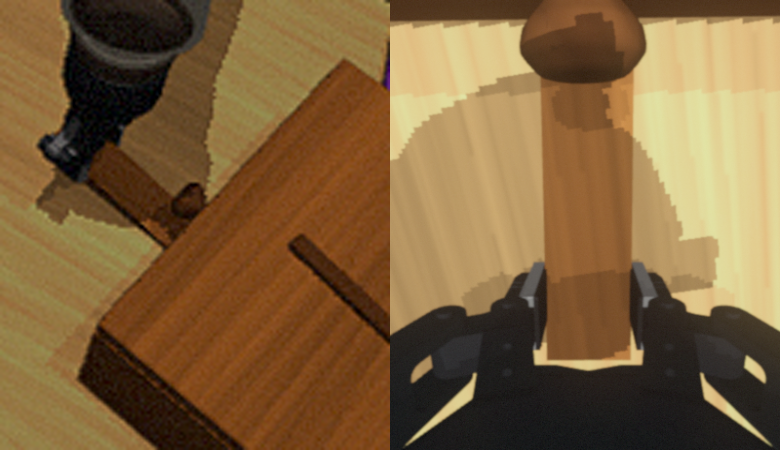

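The wedge sits square under the middle of the front and the knob is untouched. It has not slipped in the grip: the heel is still at wrist row 382, against 383 when I gripped it. Insertion depth and the knob's shift in the scene camera both put the lift at about 3 mm, so I'm handing in.

```bash
python3 -c "
from workcell import bot;print(bot.job_done())"
```

```text
the job is handed in; nothing more can be done
None
```

The long oak wedge is flat on the bench with its thin end under the middle of the front, holding it up by an estimated 3 mm (insertion depth gives 3.0 mm, the camera 3.3 mm), and the gripper is still holding it; I handed the job in at about 14 s.

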